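Put the router's changeover tooling back in its trays

ROBOT

A 6-joint arm with a two-finger parallel gripper is mounted at the origin on the work surface. World frame = base frame: x ahead of the robot, y to its left, z up, the work surface at z = 0. Lengths are in mm, angles in rad, forces in N, time in s.
With the tool pointing down it reaches from about 350 to 775 mm from the base axis. Payload 7.3 kg.
Tool frame: the origin (TCP) lies at the very end of the fingers, on their centre line; the grasp point (between the pads) lies behind it (bot.grip_point_offset is the z of the grasp point in the tool frame, in mm); z points along the fingers, y is the line along which they close (so a half turn about z gives the same grasp; the last joint's range is limited). The gripper opens to 92 mm and grips with 3 to 60 N. Pads are 19 mm wide; open, the fingers measure 130 mm over their backs; the gripper's body (75 mm by 190 mm) begins 47 mm behind the grasp point.
Start: joints at [-1.448, 0.342, 1.524, -0, 1.275, -0.146], TCP at [139.449, -506.161, 226.741] pointing down, gripper open.
Joint ranges: [-2.53, 2.53], [-0.77, 2.02], [0.04, 2.7], [-1, 4.14], [0.28, 2.66], [-3.11, 3.11]. Speed limits (rad/s): [2.57, 2.57, 3.14, 3.14, 3.14, 3.14].

INTERFACE

Orientations are given as [roll, pitch, yaw] about the fixed x, y, z axes, in that order (R = Rz(yaw) Ry(pitch) Rx(roll)).
In Python, from plant import bot gives the robot as it stands. The module is installed in compiled form; this text tells all that it offers.
- The arm moves only by the shell command python3 -m crank 'ROWS'. ROWS is JSON, a list that holds one entry, the list of rows, each a list of 5 numbers: the opening, from 0 (shut) to 1 (fully open), then the shift along the tool's x, y, z in cm, then the turn about the tool's z in degrees. In form: [[[claw, x, y, z, turn], ...]]. A call has exactly 10 rows; each row is the pose to reach, as a shift and turn from the pose commanded when the call began, along the tool's axes at that moment; what a row does not reach only later rows make up. A row lasts 1/10 s, in which the tool goes at most 50 mm and 8.59 degrees, less where a joint would pass 70% of its speed; a pose out of reach is approached as far as the arm can. A call with a gripper value outside its range is refused whole. The fingers move at their own pace and stop on an object; the grip force is fixed at half the most. Time passes only in rows, so rows that repeat a pose let the fingers close, or fill a call up. It gives the time, the measured TCP pose, the force, the opening and the grip force at its end, in the units of the state.
- bot.get_obs(): the state, without advancing time (a new reading comes with each control period).
- bot.capture(name): name is "side" or "top"; returns (picture, depth): 384x512x3 uint8, red, green, blue; 384x512 float32, mm along the optical axis (not along the pixel's ray), 0 where there is no reading.
- bot.calibration(name): a dict with "vertical_fov" (degrees; the focal length in pixels is half the picture's height over the tangent of half this angle, whatever the lens; pixels are square), "cx", "cy" (the principal point, pixels), "rvec" (rotation vector, rad) and "tvec" (3), from world to camera coordinates, as OpenCV has them. Camera axes: x right, y down, z forward; pixel columns grow to the right and rows downward; lengths in mm; the calibration is good to about 2 mm. A picture is of the moment at which its call begins. calibration takes no time and is no camera call.
- bot.close_job(): hands the job in; it is judged then, once.
The state is a dict: "time": time; "joint_positions": joint angles; "dq": joint speeds; "tau": joint torques, N m; "tool_pos": TCP position; "tcp_rot": TCP orientation; "contact_force": force on the tool from outside, world axes, zero at the start; "moment": the same for the moment, N m; "grip_width": finger opening in mm; "finger_force": force on a finger pad.
Only numpy, scipy, OpenCV 4.12 (cv2) and the standard library are available. Lean on these libraries where they do the work, as an engineer would, in place of code of your own. Each camera call takes 0.05 s, during which the arm holds its last target. There are 200 camera calls.

TASK

After the changeover, put the five loose pieces of tooling on the bench - two square vacuum pods, two round collet nuts and the stop pin - back in the plywood trays, each in the tray that already holds one of its own kind. Set each one down, do not drop it, so that it stands upright and flat on the tray's floor, not on top of anything else. Leave the dial gauge and the cork sanding block where they are.

Things in the scene. Friction and masses are not known exactly. Their poses are not given: they have to be found in the camera images.
- pod_a: Square vacuum clamping pod standing on the bench: grey plastic block 50 x 50 mm and 34 mm high with a square black rubber lip on top, 40 mm high in all. Origin: centre of its underside; x and y square to its sides, z up; any yaw. About 0.18 kg. Belongs in the tray with the pod sample.
- pod_b: Second, identical square vacuum clamping pod standing on the bench: grey plastic block 50 x 50 mm and 34 mm high with a square black rubber lip on top, 40 mm high in all. Origin: centre of its underside; x and y square to its sides, z up; any yaw. About 0.18 kg. Belongs in the tray with the pod sample.
- nut_a: Round steel collet nut lying flat: 50 mm diameter for the lowest 18 mm, then bevelled to 40 mm at the top, 24 mm high, dark bore 22 mm wide on top. Origin: centre of its underside, z up. About 0.26 kg. Belongs in the tray with the nut sample.
- nut_b: Second, identical round steel collet nut lying flat: 50 mm diameter for the lowest 18 mm, then bevelled to 40 mm at the top, 24 mm high, dark bore 22 mm wide on top. Origin: centre of its underside, z up. About 0.26 kg. Belongs in the tray with the nut sample.
- stop_pin: Stop pin standing upright: dark steel foot disc 48 mm diameter and 10 mm high, above it an aluminium post 28 mm diameter with a black end, 68 mm high in all. Origin: centre of its underside, z up. About 0.26 kg; grasp it by the post. Belongs in the tray with the stop pin sample.
- tray_pods: Low plywood tray, 138 x 218 mm outside, 18 mm high, walls and floor 4 mm thick, fixed to the bench. Origin: centre of its underside; x across its short, y along its long side, z up. Inside spans x +-65, y +-105 mm. A sample, a square vacuum pod, is fixed on its floor at (0, -70 mm); the rest is free, and things at (0, 0) and (0, 70 mm) fit. Trays swap places between starts.
- tray_nuts: Low plywood tray, 138 x 218 mm outside, 18 mm high, walls and floor 4 mm thick, fixed to the bench. Origin: centre of its underside; x across its short, y along its long side, z up. Inside spans x +-65, y +-105 mm. A sample, a round collet nut, is fixed on its floor at (0, -70 mm); the rest is free, and things at (0, 0) and (0, 70 mm) fit. Trays swap places between starts.
- tray_stops: Low plywood tray, 138 x 218 mm outside, 18 mm high, walls and floor 4 mm thick, fixed to the bench. Origin: centre of its underside; x across its short, y along its long side, z up. Inside spans x +-65, y +-105 mm. A sample, a stop pin, is fixed on its floor at (0, -70 mm); the rest is free, and things at (0, 0) and (0, 70 mm) fit. Trays swap places between starts.
- gauge: Dial setting gauge, not to be moved: black drum 56 mm diameter, 50 mm high, white dial face on top. Loose; stands among the tooling. Origin: centre of its underside, z up.
- sanding_block: Cork sanding block with a dark wooden base, not to be moved: 40 x 68 mm, 28 mm high. Loose; lies among the tooling. Origin: centre of its underside; x along the 40 mm side, y along the 68 mm side.

How it is judged:
By the outcome, as a careful person would: the job done as asked, in the order asked, and still so for the second after the job is handed in, with the robot touching nothing.
It also fails if it takes over 115 s, if anything falls off the work surface, if the arm or the gripper's body presses on something with over 40 N, if the wrist force passes 120 N, or if a joint passes its speed limit or range.

## Working session

There is one attempt and no reset: what is moved stays moved. The work goes in short steps, Python scripts to look and compute and a shell command to move; the robot and the scene stay as the last step left them, time stands still between calls to the robot, and variables do not carry over. Pictures are saved under pics/ and viewed, at most 14 in all, crops included, and the job is handed in when it is done.

```bash
mkdir -p pics
python3 - <<'E'
from plant import bot
import cv2,numpy as np
for n in("top","side"):
    p,d=bot.capture(n); np.savez(f"{n}0.npz",p=p,d=d); cv2.imwrite(f"pics/{n}0.png",p[:,:,::-1]); print(n,bot.calibration(n))
o=bot.get_obs();print(o,bot.grip_point_offset)
E
```

```text
top {'vertical_fov': 51.32742116791635, 'cx': 266.19200374068674, 'cy': 187.4179510464766, 'rvec': array([ 2.12114124, -2.09843653,  0.22603232]), 'tvec': array([  6.47838459, 505.52947263, 782.90641084])}
side {'vertical_fov': 47.94924934364149, 'cx': 255.87843483179066, 'cy': 184.06940277324316, 'rvec': array([ 0.91702224, -2.29446559,  1.30698336]), 'tvec': array([366.75951374, 220.4839867 , 844.51746514])}
{'time': 0.1, 'joint_positions': array([-1.44800508e+00,  3.42625073e-01,  1.52492422e+00, -3.76466066e-06,
        1.27538488e+00, -1.45971784e-01]), 'dq': array([ 1.86465656e-03, -1.98880800e-03, -3.03054290e-03, -2.04586013e-05,
        3.85356654e-04, -1.10082836e-03]), 'tau': array([ 1.40891891e-03, -4.32004273e+01, -2.44694871e+01,  7.18338741e-02,
        5.25988417e-02, -4.08550659e-05]), 'tool_pos': array([ 139.39804257, -505.78165672,  226.1280234 ]), 'tcp_rot': array([-3.14026489e+00, -1.91566192e-04,  2.68763998e-01]), 'contact_force': array([ 0.80101479, -0.05912172,  0.33974872]), 'moment': array([-3.32857103e-02, -7.16674606e-03, -4.06459802e-05]), 'finger_force': 0.0, 'grip_width': 92.12006934706073} -18.8
```

View pics/top0.png

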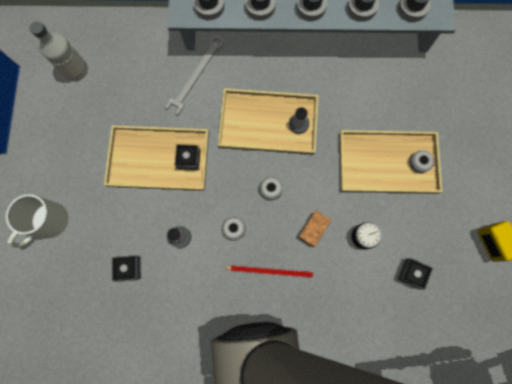

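View pics/side0.png

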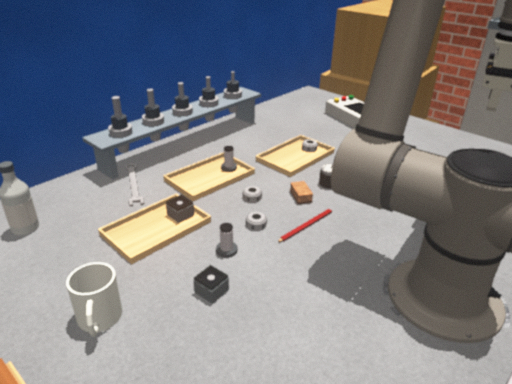

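The top view shows the pod tray at px (157,158), stop tray (268,121) and nut tray (390,162), with each sample at its right (-y) end. The loose pieces are pods at (126,268) and (415,273), nuts at (270,188) and (233,229), and the pin at (178,237). The gauge is at (367,235) and the cork block at (315,229). Next I measure positions using height from the depth image.

```bash
cat > h.py <<'E'
from plant import bot
import cv2,numpy as np
def cal(n):
    c=bot.calibration(n); f=192/np.tan(np.radians(c["vertical_fov"])/2)
    return f,c["cx"],c["cy"],cv2.Rodrigues(c["rvec"])[0],c["tvec"]
def world(n,d):
    f,cx,cy,R,t=cal(n); v,u=np.mgrid[:384,:512]
    return (np.dstack([(u-cx)/f*d,(v-cy)/f*d,d])-t)@R
def ray(n,uv,z):
    f,cx,cy,R,t=cal(n); uv=np.atleast_2d(uv).astype(float)
    D=np.c_[(uv[:,0]-cx)/f,(uv[:,1]-cy)/f,np.ones(len(uv))]@R; C=-R.T@t
    return (C+D*((z-C[2])/D[:,2])[:,None])[:,:2]
E
python3 - <<'E'
from h import *
for n in("top","side"):
    q=np.load(n+"0.npz");W=world(n,q["d"]);ok=q["d"]>0
    b=ok&(np.abs(W[:,:,2])<6)&(W[:,:,0]>300)&(W[:,:,0]<600)&(abs(W[:,:,1])<400)
    print(n,"bench z med/std",np.median(W[b][:,2]),W[b][:,2].std())
    m=(ok&(W[:,:,2]>10)&(W[:,:,0]>200)&(W[:,:,0]<760)&(abs(W[:,:,1])<450)).astype(np.uint8)
    k,l,s,c=cv2.connectedComponentsWithStats(m)
    for i in range(1,k):
        if s[i,4]<40: continue
        P=W[l==i]; h=np.percentile(P[:,2],90); T=(l==i)&(W[:,:,2]>h-5)
        ct=cv2.findContours(T.astype(np.uint8),0,2)[0]; ct=max(ct,key=len)
        r=cv2.minAreaRect(ray(n,ct[:,0],h).astype(np.float32))
        print(c[i].round(),"n",s[i,4],"h %.1f"%h,"rect",np.round(r[0],1),np.round(r[1],1),round(r[2],1))
E
```

```text
top bench z med/std -0.5063297116288824 2.038876548094738
[268. 120.] n 768 h 18.8 rect [669.6   8.2] [217.5 139.4] 86.3
[300. 121.] n 400 h 71.9 rect [664.9 -60.7] [25.7 27.4] 89.7
[155. 156.] n 803 h 18.5 rect [580.4 255.5] [218.2 138.6] 88.2
[394. 160.] n 835 h 19.0 rect [ 576.8 -263. ] [218.3 139.2] 89.5
[187. 157.] n 615 h 43.7 rect [578.1 185.7] [47.2 47.3] 87.9
[422. 161.] n 433 h 29.1 rect [ 576.2 -331.4] [45.5 43.7] 0.6
[271. 188.] n 409 h 24.9 rect [5.119e+02 4.000e-01] [44.4 43.7] 41.2
[ 54. 217.] n 416 h 88.2 rect [439.4 446.5] [10.3 35.9] 86.7
[315. 228.] n 620 h 29.0 rect [424.2 -92.6] [39.7 67.8] 57.3
[234. 228.] n 426 h 24.7 rect [423.1  81. ] [44.9 44.9] 81.1
[366. 236.] n 637 h 51.8 rect [ 409.7 -199.7] [47.  49.4] 0.6
[177. 235.] n 253 h 68.2 rect [403.9 196.8] [26.2 26.1] 3.2
[486. 232.] n 120 h 58.3 rect [ 420.8 -447.3] [ 8.1 12.6] 83.9
[125. 268.] n 685 h 39.6 rect [337.3 301.3] [46.3 47. ] 5.0
[415. 274.] n 711 h 40.4 rect [ 332.7 -298.9] [47.5 46.4] 65.9
[282. 358.] n 6221 h 489.6 rect [240.6 -75.2] [10.7 71.8] 0.6
side bench z med/std -0.9283662246155516 1.9050874624844312
[365. 103.] n 3116 h 483.7 rect [ 259.  -118.8] [ 33.1 279.1] 23.7
[297. 152.] n 560 h 24.9 rect [ 572.4 -322.5] [44.3 58.9] 37.7
[214. 170.] n 785 h 54.6 rect [675.3 -65. ] [26.3 64.1] 45.7
[301. 191.] n 323 h 27.7 rect [421.4 -85.3] [41.5 73.8] 56.9
[251. 193.] n 203 h 23.9 rect [507.7  10.3] [44.1 43.9] 44.4
[162. 220.] n 1310 h 40.5 rect [577.3 190.9] [54.4 57.3] 88.1
[256. 220.] n 257 h 24.0 rect [419.2  88.1] [44.4 47.3] 14.0
[226. 237.] n 347 h 67.0 rect [402.6 202.6] [27.7 30.2] 14.2
[210. 282.] n 825 h 39.0 rect [335.7 306.6] [49.9 49.5] 4.5
```

```bash
cat > go.py <<'E'
import sys,numpy as np
from plant import bot
from scipy.spatial.transform import Rotation as Ro
o=bot.get_obs(); a=list(map(float,sys.argv[1:]))
p=o["tool_pos"]; R=Ro.from_euler("xyz",o["tcp_rot"]).as_matrix()
print("t %.2f"%o["time"],"pos",p.round(1),"yaw %.1f"%np.degrees(o["tcp_rot"][2]),"F",o["contact_force"].round(1),"w %.1f grip %.1f"%(o["grip_width"],o["finger_force"]),"q6 %.2f"%o["joint_positions"][5])
Rz=Ro.from_euler("z",o["tcp_rot"][2]).as_matrix()@np.diag([1,-1,-1.])
for i in range(0,len(a),4):
    t=a[i:i+4]; d=Rz.T@(np.array(t[:3])-p)/10
    print(t,"-> shift cm",d.round(2),"turn %.1f"%-((t[3]-np.degrees(o["tcp_rot"][2])+180)%360-180))
E
python3 go.py 332.7 -298.9 120 65.9  332.7 -298.9 6 65.9
```

```text
t 0.10 pos [ 139.4 -505.8  226.1] yaw 15.4 F [ 0.8 -0.1  0.3] w 92.1 grip 0.0 q6 -0.15
[332.7, -298.9, 120.0, 65.9] -> shift cm [ 24.13 -14.81  10.61] turn -50.5
[332.7, -298.9, 6.0, 65.9] -> shift cm [ 24.13 -14.81  22.01] turn -50.5
```

```bash
python3 -m crank '[[[0.9,24.1,-14.8,10.6,-50.5],[0.9,24.1,-14.8,10.6,-50.5],[0.9,24.1,-14.8,10.6,-50.5],[0.9,24.1,-14.8,10.6,-50.5],[0.9,24.1,-14.8,10.6,-50.5],[0.9,24.1,-14.8,10.6,-50.5],[0.9,24.1,-14.8,10.6,-50.5],[0.9,24.1,-14.8,10.6,-50.5],[0.9,24.1,-14.8,10.6,-50.5],[0.9,24.1,-14.8,10.6,-50.5]]]'; python3 go.py 332.7 -298.9 6 65.9
python3 - <<'E'
from h import *
for n in("top","side"):
    p,d=bot.capture(n);cv2.imwrite(f"pics/{n}1.png",p[:,:,::-1])
E
```

```text
time: 1.1
tool_pos: [332.0, -300.8, 121.2]
tcp_rot: [3.141, 0.001, 1.148]
contact_force: [-0.9, -0.4, 0.1]
grip_width: 82.6
finger_force: 0.0
t 1.10 pos [ 332.  -300.8  121.2] yaw 65.8 F [-0.9 -0.4  0.1] w 82.6 grip 0.0 q6 -0.48
[332.7, -298.9, 6.0, 65.9] -> shift cm [ 0.2  -0.02 11.52] turn -0.1
```

View pics/top1.png

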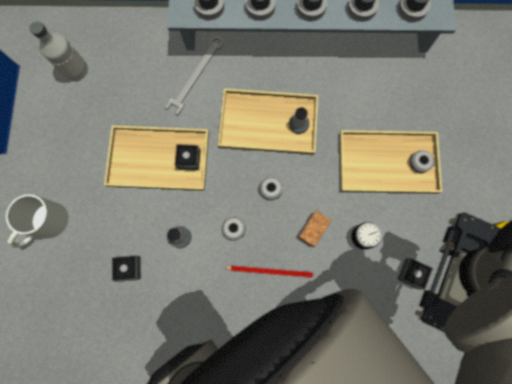

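The top view shows the fingers near (432,305) and (455,228), outboard of the pod at (415,273). Height parallax could explain that, so I'll check by projection.

Run:
```python
from h import *
o=bot.get_obs()
for n in("top","side"):
    f,cx,cy,R,t=cal(n)
    y=np.array([np.sin(1.148),-np.cos(1.148),0])
    P=np.array([o["tool_pos"]+y*s+[0,0,z] for z in(0,19) for s in(-41,0,41)])
    c=(P@R.T+t); print(n,(c[:,:2]/c[:,2:]*f+[cx,cy]).round().tolist())
p=cv2.imread("pics/top1.png")[190:350,380:512]; s=cv2.imread("pics/side1.png")[80:240,240:400]
cv2.imwrite("pics/c1.png",np.hstack([cv2.resize(p,(396,480)),cv2.resize(s,(396,480))]))
```

```text
top [[428.0, 295.0], [435.0, 274.0], [443.0, 253.0], [432.0, 295.0], [440.0, 274.0], [447.0, 253.0]]
side [[388.0, 148.0], [379.0, 142.0], [370.0, 136.0], [390.0, 141.0], [380.0, 135.0], [371.0, 129.0]]
```

View pics/c1.png

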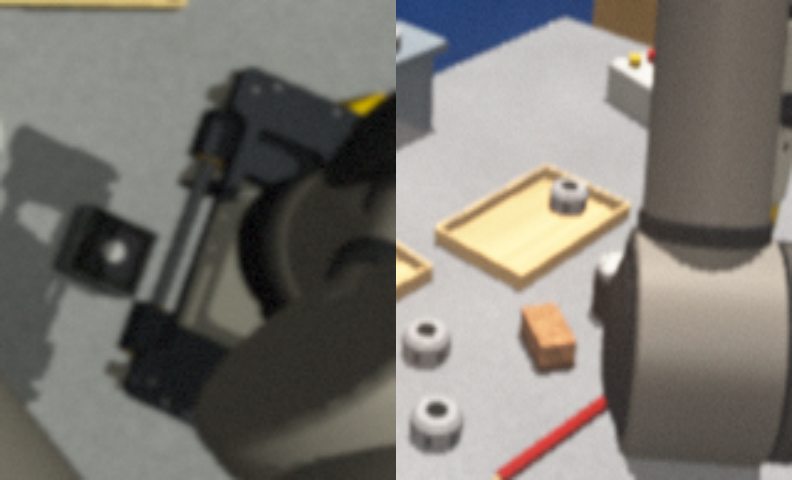

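The finger tips match the projection (about (428,295) and (443,253)), so I descend.

```bash
python3 -m crank '[[[0.9,0.2,0,2,0],[0.9,0.2,0,4,0],[0.9,0.2,0,6,0],[0.9,0.2,0,8,0],[0.9,0.2,0,9.5,0],[0.9,0.2,0,10.5,0],[0.9,0.2,0,11.2,0],[0.9,0.2,0,11.5,0],[0.9,0.2,0,11.5,0],[0.9,0.2,0,11.5,0]]]' >/dev/null; python3 go.py 332.7 -298.9 6 65.9;python3 -m crank '[[[0.4,0,0,0,0],[0.4,0,0,0,0],[0.4,0,0,0,0],[0.4,0,0,0,0],[0.4,0,0,0,0],[0.4,0,0,0,0],[0.4,0,0,0,0],[0.4,0,0,0,0],[0.4,0,0,0,0],[0.4,0,0,0,0]]]'; python3 go.py 580.4 255.5 150 88
```

```text
t 2.20 pos [ 333.5 -298.     6.2] yaw 65.9 F [-0.2 -0.5  0.7] w 82.5 grip 0.0 q6 -0.48
[332.7, -298.9, 6.0, 65.9] -> shift cm [-0.12 -0.04  0.02] turn 0.0
time: 3.2
tool_pos: [333.4, -297.7, 5.8]
tcp_rot: [3.141, 0.0, 1.15]
contact_force: [1.2, 1.6, 2.7]
grip_width: 50.2
finger_force: 30.0
t 3.20 pos [ 333.4 -297.7    5.8] yaw 65.9 F [1.2 1.6 2.7] w 50.2 grip 30.0 q6 -0.48
[580.4, 255.5, 150.0, 88.0] -> shift cm [ 6.059e+01 -4.000e-02 -1.442e+01] turn -22.1
```

```bash
python3 -m crank '[[[0.4,0,0,-1,0],[0.4,0,0,-4,0],[0.4,0,0,-8,0],[0.4,0,0,-12,0],[0.4,2,0,-14.5,-1],[0.4,6,0,-14.5,-3],[0.4,10.5,0,-14.5,-5],[0.4,15,0,-14.5,-7],[0.4,19.5,0,-14.5,-9],[0.4,24,0,-14.5,-11]]]' ; python3 go.py 580.4 255.5 150 88
```

```text
time: 4.2
tool_pos: [431.3, -76.8, 151.1]
tcp_rot: [-3.141, 0.0, 1.343]
contact_force: [1.0, -1.2, -2.4]
grip_width: 50.0
finger_force: 30.0
t 4.20 pos [431.3 -76.8 151.1] yaw 77.0 F [ 1.  -1.2 -2.4] w 50.0 grip 30.0 q6 -0.12
[580.4, 255.5, 150.0, 88.0] -> shift cm [35.74  7.03  0.11] turn -11.0
```

```bash
python3 -m crank '[[[0.4,4.5,0.4,0,-1],[0.4,9,1,0,-2],[0.4,13.5,1.8,0,-4],[0.4,18,2.8,0,-6],[0.4,22.5,3.8,0,-8],[0.4,27,4.8,0,-9],[0.4,31,5.6,0,-10],[0.4,34,6.3,0,-11],[0.4,35.4,6.6,0,-11],[0.4,35.8,6.7,0,-11]]]' ; python3 go.py 580.4 255.5 150 88 580.4 255.5 10.5 88
```

```text
time: 5.2
tool_pos: [577.4, 256.4, 150.2]
tcp_rot: [-3.14, 0.0, 1.536]
contact_force: [1.0, -0.3, -1.8]
grip_width: 49.7
finger_force: 30.0
t 5.20 pos [577.4 256.4 150.2] yaw 88.0 F [ 1.  -0.3 -1.8] w 49.7 grip 30.0 q6 0.33
[580.4, 255.5, 150.0, 88.0] -> shift cm [-0.08  0.31  0.02] turn 0.0
[580.4, 255.5, 10.5, 88.0] -> shift cm [-0.08  0.31 13.97] turn 0.0
```

```bash
python3 -m crank '[[[0.4,-0.1,0.3,3,0],[0.4,-0.1,0.3,6,0],[0.4,-0.1,0.3,9,0],[0.4,-0.1,0.3,11,0],[0.4,-0.1,0.3,12.5,0],[0.4,-0.1,0.3,13.3,0],[0.4,-0.1,0.3,13.7,0],[0.4,-0.1,0.3,13.8,0],[0.4,-0.1,0.3,13.9,0],[0.4,-0.1,0.3,13.9,0]]]' ; python3 go.py 580.4 255.5 10 88
```

```text
time: 6.2
tool_pos: [581.1, 254.0, 12.5]
tcp_rot: [3.14, -0.0, 1.534]
contact_force: [0.0, -0.4, -2.9]
grip_width: 49.5
finger_force: 30.0
t 6.20 pos [581.1 254.   12.5] yaw 87.9 F [ 0.  -0.4 -2.9] w 49.5 grip 30.0 q6 0.33
[580.4, 255.5, 10.0, 88.0] -> shift cm [ 0.15 -0.08  0.25] turn -0.1
```

```bash
python3 -m crank '[[[0.4,0,0,0.05,0],[0.4,0,0,0.1,0],[0.4,0,0,0.1,0],[0.4,0,0,0.15,0],[0.4,0,0,0.15,0],[0.4,0,0,0.15,0],[0.4,0,0,0.15,0],[0.4,0,0,0.15,0],[0.4,0,0,0.15,0],[0.4,0,0,0.15,0]]]' ; python3 go.py 580.4 255.5 10 88
```

```text
time: 7.2
tool_pos: [580.7, 253.8, 10.2]
tcp_rot: [3.142, 0.0, 1.534]
contact_force: [-0.0, -0.3, -1.4]
grip_width: 50.1
finger_force: 30.0
t 7.20 pos [580.7 253.8  10.2] yaw 87.9 F [-0.  -0.3 -1.4] w 50.1 grip 30.0 q6 0.33
[580.4, 255.5, 10.0, 88.0] -> shift cm [ 0.17 -0.03  0.02] turn -0.1
```

```bash
python3 -m crank '[[[0.4,0,0,0.02,0],[0.4,0,0,0.04,0],[0.4,0,0,0.06,0],[0.4,0,0,0.08,0],[0.4,0,0,0.1,0],[0.4,0,0,0.1,0],[0.4,0,0,0.1,0],[0.4,0,0,0.1,0],[0.4,0,0,0.1,0],[0.4,0,0,0.1,0]]]' ; python3 go.py 580.4 255.5 10 88
```

```text
time: 8.2
tool_pos: [580.7, 253.8, 9.8]
tcp_rot: [3.141, 0.0, 1.534]
contact_force: [-3.0, -0.4, 5.5]
grip_width: 50.1
finger_force: 30.0
t 8.20 pos [580.7 253.8   9.8] yaw 87.9 F [-3.  -0.4  5.5] w 50.1 grip 30.0 q6 0.33
[580.4, 255.5, 10.0, 88.0] -> shift cm [ 0.17 -0.03 -0.02] turn -0.1
```

Contact is made (+5 N), so I release and retreat.

```bash
python3 -m crank '[[[0.7,0,0,0,0],[0.7,0,0,0,0],[0.7,0,0,0,0],[0.7,0,0,0,0],[0.7,0,0,0,0],[0.7,0,0,-1,0],[0.7,0,0,-4,0],[0.7,0,0,-8,0],[0.7,0,0,-12,0],[0.7,0,0,-12,0]]]' ; python3 go.py 337.3 301.3 120 95
```

```text
time: 9.2
tool_pos: [584.0, 254.9, 136.6]
tcp_rot: [3.13, -0.004, 1.534]
contact_force: [0.5, -0.1, 0.2]
grip_width: 64.1
finger_force: 0.0
t 9.20 pos [584.  254.9 136.6] yaw 87.9 F [ 0.5 -0.1  0.2] w 64.1 grip 0.0 q6 0.33
[337.3, 301.3, 120.0, 95.0] -> shift cm [  3.73 -24.83   1.66] turn -7.1
```

```bash
python3 -m crank '[[[0.9,0.8,-4,0,-2],[0.9,1.6,-9,0,-4],[0.9,2.4,-14,0,-6],[0.9,3.2,-19,0.5,-7],[0.9,3.7,-23,1,-7],[0.9,3.8,-24.5,1,-7],[0.9,3.8,-24.5,1,-7],[0.9,3.8,-24.5,1,-7],[0.9,3.8,-24.5,1,-7],[0.9,3.8,-24.5,1,-7]]]' ; python3 go.py 337.3 301.3 6 95
python3 - <<'E'
from h import *
p,d=bot.capture("top");cv2.imwrite("pics/top2.png",p[:,:,::-1])
E
```

```text
time: 10.2
tool_pos: [338.6, 300.6, 119.2]
tcp_rot: [3.141, -0.0, 1.655]
contact_force: [0.9, -0.3, 0.1]
grip_width: 82.6
finger_force: 0.0
t 10.20 pos [338.6 300.6 119.2] yaw 94.8 F [ 0.9 -0.3  0.1] w 82.6 grip 0.0 q6 0.47
[337.3, 301.3, 6.0, 95.0] -> shift cm [ 0.08 -0.12 11.32] turn -0.2
```

View pics/top2.png

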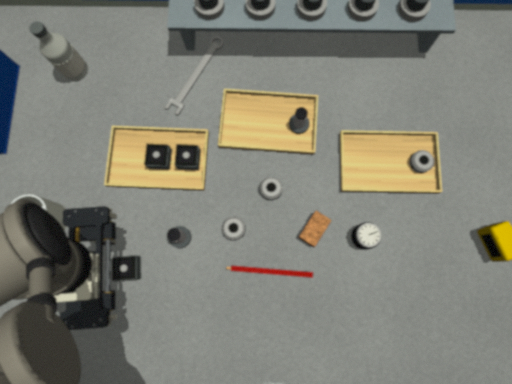

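The first pod sits at (158,157), beside the sample at (188,157) with a clear gap. The gripper is lined up over the second pod at (126,268).

```bash
python3 -m crank '[[[0.9,0.1,-0.1,2,0],[0.9,0.1,-0.1,4,0],[0.9,0.1,-0.1,6,0],[0.9,0.1,-0.1,8,0],[0.9,0.1,-0.1,9.5,0],[0.9,0.1,-0.1,10.5,0],[0.9,0.1,-0.1,11,0],[0.9,0.1,-0.1,11.3,0],[0.9,0.1,-0.1,11.3,0],[0.9,0.1,-0.1,11.3,0]]]' >/dev/null; python3 go.py 337.3 301.3 6 95;python3 -m crank '[[[0.4,0,0,0,0],[0.4,0,0,0,0],[0.4,0,0,0,0],[0.4,0,0,0,0],[0.4,0,0,0,0],[0.4,0,0,0,0],[0.4,0,0,0,0],[0.4,0,0,0,0],[0.4,0,0,0,0],[0.4,0,0,0,0]]]'; python3 go.py 582.7 325.3 150 88
```

```text
t 11.25 pos [336.5 301.9   6.6] yaw 94.9 F [ 1.  -0.9  0.3] w 82.4 grip 0.0 q6 0.48
[337.3, 301.3, 6.0, 95.0] -> shift cm [-0.06  0.08  0.06] turn -0.1
time: 12.25
tool_pos: [336.4, 301.8, 6.3]
tcp_rot: [3.141, -0.0, 1.656]
contact_force: [2.6, -0.1, 1.8]
grip_width: 49.8
finger_force: 30.0
t 12.25 pos [336.4 301.8   6.3] yaw 94.9 F [ 2.6 -0.1  1.8] w 49.8 grip 30.0 q6 0.48
[582.7, 325.3, 150.0, 88.0] -> shift cm [  0.24  24.74 -14.37] turn 6.9
```

```bash
python3 -m crank '[[[0.4,0,0,-1,0],[0.4,0,0,-4,0],[0.4,0,0,-8,0],[0.4,0,1,-12,0],[0.4,0,4,-13.4,1],[0.4,0,8.5,-13.4,2],[0.4,0.1,13.5,-13.4,4],[0.4,0.2,18.5,-13.4,6],[0.4,0.2,23,-13.4,7],[0.4,0.2,24.7,-13.4,7]]]' >/dev/null; python3 -m crank '[[[0.4,0,0,0,0],[0.4,0,0,0,0],[0.4,0,0,2,0],[0.4,0,0,4,0],[0.4,0,0,6,0],[0.4,0,0,8,0],[0.4,0,0,9,0],[0.4,0,0,9.5,0],[0.4,0,0,9.5,0],[0.4,0,0,9.5,0]]]'; python3 go.py 582.7 325.3 11 88
```

```text
time: 14.25
tool_pos: [582.4, 325.1, 46.3]
tcp_rot: [3.14, -0.001, 1.534]
contact_force: [-0.9, -0.4, -2.5]
grip_width: 50.0
finger_force: 30.0
t 14.25 pos [582.4 325.1  46.3] yaw 87.9 F [-0.9 -0.4 -2.5] w 50.0 grip 30.0 q6 0.43
[582.7, 325.3, 11.0, 88.0] -> shift cm [0.02 0.03 3.53] turn -0.1
```

```bash
python3 -m crank '[[[0.4,0,0,1,0],[0.4,0,0,2,0],[0.4,0,0,2.8,0],[0.4,0,0,3.2,0],[0.4,0,0,3.4,0],[0.4,0,0,3.45,0],[0.4,0,0,3.5,0],[0.4,0,0,3.55,0],[0.4,0,0,3.55,0],[0.4,0,0,3.55,0]]]'
```

```text
time: 15.25
tool_pos: [582.4, 324.9, 10.3]
tcp_rot: [3.141, -0.0, 1.534]
contact_force: [-1.0, -1.0, 3.5]
grip_width: 49.8
finger_force: 30.0
```

```bash
python3 -m crank '[[[0.7,0,0,0,0],[0.7,0,0,0,0],[0.7,0,0,0,0],[0.7,0,0,0,0],[0.7,0,0,0,0],[0.7,0,0,-1,0],[0.7,0,0,-4,0],[0.7,0,0,-8,0],[0.7,0,0,-11,0],[0.7,0,0,-11,0]]]' >/dev/null; python3 go.py 511.9 0.4 120 90
```

```text
t 16.25 pos [584.8 326.  126.2] yaw 87.9 F [ 1.3 -0.4 -0.8] w 64.4 grip 0.0 q6 0.43
[511.9, 0.4, 120.0, 90.0] -> shift cm [-32.8   -6.09   0.62] turn -2.1
```

```bash
python3 -m crank '[[[0.8,-3,-0.5,0,0],[0.8,-8,-1.5,0,-1],[0.8,-13,-2.3,0,-2],[0.8,-18,-3.2,0,-2],[0.8,-23,-4.1,0,-2],[0.8,-28,-5,0,-2],[0.8,-31.5,-5.7,0,-2],[0.8,-32.7,-5.9,0,-2],[0.8,-32.7,-5.9,0,-2],[0.8,-32.7,-5.9,0,-2]]]' >/dev/null; python3 go.py 511.9 0.4 4 90
```

```text
t 17.25 pos [511.3   0.9 119.7] yaw 89.9 F [-0.4  0.5 -0.1] w 73.4 grip 0.0 q6 -0.15
[511.9, 0.4, 4.0, 90.0] -> shift cm [-0.05  0.06 11.57] turn -0.1
```

```bash
python3 -m crank '[[[0.8,0,0,2,0],[0.8,0,0,4,0],[0.8,0,0,6,0],[0.8,0,0,8,0],[0.8,0,0,9.5,0],[0.8,0,0,10.5,0],[0.8,0,0,11.2,0],[0.8,0,0,11.5,0],[0.8,0,0,11.5,0],[0.8,0,0,11.5,0]]]' >/dev/null; python3 go.py 511.9 0.4 4 90;python3 -m crank '[[[0.4,0,0,0,0],[0.4,0,0,0,0],[0.4,0,0,0,0],[0.4,0,0,0,0],[0.4,0,0,0,0],[0.4,0,0,0,0],[0.4,0,0,0,0],[0.4,0,0,0,0],[0.4,0,0,0,0],[0.4,0,0,0,0]]]'; python3 go.py 576.8 -263 120 90
```

```text
t 18.25 pos [5.116e+02 2.000e-01 5.200e+00] yaw 89.9 F [-0.3 -0.1  0.3] w 73.3 grip 0.0 q6 -0.15
[511.9, 0.4, 4.0, 90.0] -> shift cm [0.02 0.03 0.12] turn -0.1
time: 19.25
tool_pos: [511.7, 0.0, 5.0]
tcp_rot: [3.14, 0.0, 1.569]
contact_force: [1.9, -1.2, 4.6]
grip_width: 48.8
finger_force: 30.0
t 19.25 pos [511.7   0.    5. ] yaw 89.9 F [ 1.9 -1.2  4.6] w 48.8 grip 30.0 q6 -0.15
[576.8, -263.0, 120.0, 90.0] -> shift cm [-26.29   6.56 -11.5 ] turn -0.1
```

```bash
python3 -m crank '[[[0.4,0,0,-0.5,0],[0.4,0,0,-1.5,0],[0.4,0,0,-3,0],[0.4,0,0,-5,0],[0.4,0,0,-7,0],[0.4,0,0,-9,0],[0.4,0,0,-11,0],[0.4,0,0,-11.5,0],[0.4,0,0,-11.5,0],[0.4,0,0,-11.5,0]]]'
python3 - <<'E'
from h import *
p,d=bot.capture("side");cv2.imwrite("pics/side3.png",cv2.resize(p[60:290,120:380,::-1],None,fx=2.5,fy=2.5))
E
```

```text
time: 20.25
tool_pos: [510.3, 0.3, 118.8]
tcp_rot: [-3.14, -0.0, 1.569]
contact_force: [-0.5, 0.3, -2.4]
grip_width: 48.4
finger_force: 30.0
```

View pics/side3.png

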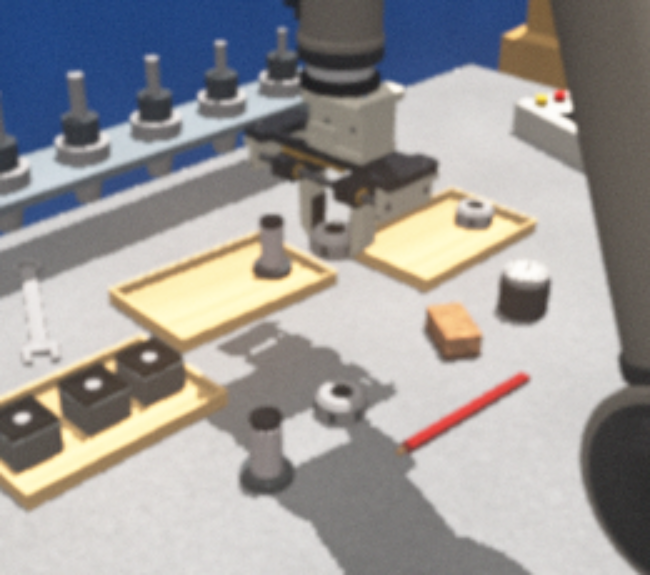

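Both pods stand in their tray (crop (25,440) and (95,400)), and the nut hangs level between the fingers at (333,238).

```bash
python3 -m crank '[[[0.4,-2,0.5,0,0],[0.4,-6,1.5,0,0],[0.4,-10.5,2.6,0,0],[0.4,-15,3.8,0,0],[0.4,-19.5,4.9,0,0],[0.4,-23.5,6,0,0],[0.4,-25.6,6.4,0,0],[0.4,-26.3,6.6,0,0],[0.4,-26.3,6.6,0,0],[0.4,-26.3,6.6,0,0]]]'>/dev/null; python3 go.py 576.8 -263 10 90
```

```text
t 21.30 pos [ 576.2 -261.4  119. ] yaw 89.9 F [ 0.9  0.5 -2. ] w 48.8 grip 30.0 q6 -0.55
[576.8, -263.0, 10.0, 90.0] -> shift cm [-0.16  0.06 10.9 ] turn -0.1
```

```bash
python3 -m crank '[[[0.4,-0.1,0,2,0],[0.4,-0.1,0,4,0],[0.4,-0.1,0,6,0],[0.4,-0.1,0,8,0],[0.4,-0.1,0,9.5,0],[0.4,-0.1,0,10.3,0],[0.4,-0.1,0,10.6,0],[0.4,-0.1,0,10.75,0],[0.4,-0.1,0,10.8,0],[0.4,-0.1,0,10.8,0]]]'>/dev/null;python3 -m crank '[[[0.4,0,0,0.03,0],[0.4,0,0,0.06,0],[0.4,0,0,0.09,0],[0.4,0,0,0.12,0],[0.4,0,0,0.15,0],[0.4,0,0,0.15,0],[0.4,0,0,0.15,0],[0.4,0,0,0.15,0],[0.4,0,0,0.15,0],[0.4,0,0,0.15,0]]]'
```

```text
time: 23.3
tool_pos: [576.7, -263.9, 10.2]
tcp_rot: [-3.142, 0.0, 1.569]
contact_force: [0.9, -0.7, -2.9]
grip_width: 48.9
finger_force: 30.0
```

```bash
python3 -m crank '[[[0.4,0,0,0.02,0],[0.4,0,0,0.04,0],[0.4,0,0,0.06,0],[0.4,0,0,0.08,0],[0.4,0,0,0.1,0],[0.4,0,0,0.12,0],[0.4,0,0,0.14,0],[0.4,0,0,0.15,0],[0.4,0,0,0.15,0],[0.4,0,0,0.15,0]]]'
```

```text
time: 24.3
tool_pos: [576.7, -264.0, 9.1]
tcp_rot: [3.141, 0.0, 1.569]
contact_force: [-2.5, 0.3, 3.0]
grip_width: 48.6
finger_force: 30.0
```

Contact again. I release, lift, and move on to nut_b at (423,81).

```bash
python3 -m crank '[[[0.7,0,0,0,0],[0.7,0,0,0,0],[0.7,0,0,0,0],[0.7,0,0,0,0],[0.7,0,0,0,0],[0.7,0,0,-1,0],[0.7,0,0,-4,0],[0.7,0,0,-8,0],[0.7,0,0,-11,0],[0.7,0,0,-11,0]]]' >/dev/null; python3 -m crank '[[[0.75,2,-1,0,0],[0.75,6,-2.5,0,0],[0.75,10.5,-4.7,0,0],[0.75,15,-6.7,0,0],[0.75,19.5,-8.7,0,0],[0.75,24,-10.7,0,0],[0.75,28,-12.5,0,0],[0.75,32,-14.3,0,0],[0.75,34,-15.2,0,0],[0.75,34.5,-15.4,0,0]]]' >/dev/null; python3 go.py 423.1 81 4 90
```

```text
t 26.30 pos [421.7  83.2 118.7] yaw 90.1 F [ 0.8 -0.4  0.5] w 68.7 grip 0.0 q6 0.01
[423.1, 81.0, 4.0, 90.0] -> shift cm [-0.22  0.14 11.47] turn 0.1
```

```bash
python3 -m crank '[[[0.75,-0.1,0.1,2,0],[0.75,-0.1,0.1,4,0],[0.75,-0.1,0.1,6,0],[0.75,-0.1,0.1,8,0],[0.75,-0.1,0.1,9,0],[0.75,-0.1,0.1,9,0],[0.75,-0.1,0.1,9,0],[0.75,-0.1,0.1,9,0],[0.75,-0.1,0.1,9,0],[0.75,-0.1,0.1,9,0]]]' >/dev/null; python3 go.py 423.1 81 4 90
```

```text
t 27.30 pos [424.6  80.3  29.2] yaw 89.9 F [-0.9 -0.5  0.2] w 68.7 grip 0.0 q6 0.01
[423.1, 81.0, 4.0, 90.0] -> shift cm [ 0.07 -0.15  2.52] turn -0.1
```

```bash
python3 -m crank '[[[0.75,0.1,-0.15,0.5,0],[0.75,0.1,-0.15,1,0],[0.75,0.1,-0.15,1.5,0],[0.75,0.1,-0.15,2,0],[0.75,0.1,-0.15,2.4,0],[0.75,0.1,-0.15,2.5,0],[0.75,0.1,-0.15,2.5,0],[0.75,0.1,-0.15,2.5,0],[0.75,0.1,-0.15,2.5,0],[0.75,0.1,-0.15,2.5,0]]]' >/dev/null; python3 -m crank '[[[0.4,0,0,0,0],[0.4,0,0,0,0],[0.4,0,0,0,0],[0.4,0,0,0,0],[0.4,0,0,0,0],[0.4,0,0,0,0],[0.4,0,0,0,0],[0.4,0,0,0,0],[0.4,0,0,0,0],[0.4,0,0,0,0]]]'; python3 go.py 577.4 -193 120 90
```

```text
time: 29.3
tool_pos: [423.0, 81.3, 3.8]
tcp_rot: [3.141, 0.0, 1.569]
contact_force: [1.9, -0.6, 0.8]
grip_width: 48.8
finger_force: 30.0
t 29.30 pos [423.   81.3   3.8] yaw 89.9 F [ 1.9 -0.6  0.8] w 48.8 grip 30.0 q6 0.01
[577.4, -193.0, 120.0, 90.0] -> shift cm [-27.41  15.49 -11.62] turn -0.1
```

```bash
python3 -m crank '[[[0.4,0,0,-0.5,0],[0.4,0,0,-2,0],[0.4,0,0,-5,0],[0.4,0,0,-8,0],[0.4,-1,0.5,-11,0],[0.4,-4,2.2,-11.6,0],[0.4,-8,4.5,-11.6,0],[0.4,-12,6.8,-11.6,0],[0.4,-16,9,-11.6,0],[0.4,-20,11.3,-11.6,0]]]'>/dev/null; python3 -m crank '[[[0.4,-3.5,2,0,0],[0.4,-6.4,3.6,0,0],[0.4,-7.4,4.2,0,0],[0.4,-7.4,4.2,0,0],[0.4,-7.4,4.2,2,0],[0.4,-7.4,4.2,4,0],[0.4,-7.4,4.2,6,0],[0.4,-7.4,4.2,8,0],[0.4,-7.4,4.2,8,0],[0.4,-7.4,4.2,8,0]]]'>/dev/null; python3 go.py 577.4 -193 8.5 90
```

```text
t 31.30 pos [ 576.7 -191.6   40. ] yaw 90.0 F [-1.1  0.6 -2.8] w 48.8 grip 30.0 q6 -0.45
[577.4, -193.0, 8.5, 90.0] -> shift cm [-0.14  0.07  3.15] turn -0.0
```

```bash
python3 -m crank '[[[0.4,-0.1,0,1,0],[0.4,-0.1,0,2,0],[0.4,-0.1,0,2.6,0],[0.4,-0.1,0,2.9,0],[0.4,-0.1,0,3.05,0],[0.4,-0.1,0,3.1,0],[0.4,-0.1,0,3.15,0],[0.4,-0.1,0,3.2,0],[0.4,-0.1,0,3.2,0],[0.4,-0.1,0,3.2,0]]]'
```

```text
time: 32.3
tool_pos: [577.4, -194.0, 7.8]
tcp_rot: [3.141, 0.0, 1.569]
contact_force: [0.4, -0.3, -2.2]
grip_width: 48.9
finger_force: 30.0
```

```bash
python3 -m crank '[[[0.4,0,0,0.02,0],[0.4,0,0,0.04,0],[0.4,0,0,0.06,0],[0.4,0,0,0.08,0],[0.4,0,0,0.1,0],[0.4,0,0,0.1,0],[0.4,0,0,0.1,0],[0.4,0,0,0.1,0],[0.4,0,0,0.1,0],[0.4,0,0,0.1,0]]]'
```

```text
time: 33.3
tool_pos: [577.4, -194.0, 7.8]
tcp_rot: [3.141, 0.0, 1.569]
contact_force: [-3.1, 0.4, 7.0]
grip_width: 48.7
finger_force: 30.0
```

```bash
python3 -m crank '[[[0.7,0,0,0,0],[0.7,0,0,0,0],[0.7,0,0,0,0],[0.7,0,0,0,0],[0.7,0,0,0,0],[0.7,0,0,-1,0],[0.7,0,0,-4,0],[0.7,0,0,-8,0],[0.7,0,0,-12,0],[0.7,0,0,-15,0]]]' >/dev/null; python3 -m crank '[[[0.7,2,-1,0,0],[0.7,6,-2.5,0,0],[0.7,10.5,-4.7,0,0],[0.7,15,-6.7,0,0],[0.7,19.5,-8.7,0,0],[0.7,24,-10.7,0,0],[0.7,28.5,-12.6,0,0],[0.7,33,-14.6,0,0],[0.7,37,-16.4,0,0],[0.7,39.1,-17.3,0,0]]]' >/dev/null;python3 -m crank '[[[0.7,0,0,0,0],[0.7,0,0,0,0],[0.7,0,0,0,0],[0.7,0,0,0,0],[0.7,0,0,1,0],[0.7,0,0,2,0],[0.7,0,0,3,0],[0.7,0,0,3,0],[0.7,0,0,3,0],[0.7,0,0,3,0]]]' >/dev/null; python3 go.py 403.9 196.8 22 90
python3 - <<'E'
from h import *
p,d=bot.capture("top");cv2.imwrite("pics/top4.png",p[:,:,::-1])
s,_=bot.capture("side");cv2.imwrite("pics/side4.png",s[:,:,::-1])
f,cx,cy,R,t=cal("side");c=R@bot.get_obs()["tool_pos"]+t;print(c[:2]/c[2]*f+[cx,cy])
E
```

```text
t 36.30 pos [405.1 197.4 126.8] yaw 89.9 F [0.5 0.1 0.1] w 64.4 grip 0.0 q6 0.28
[403.9, 196.8, 22.0, 90.0] -> shift cm [-0.06 -0.12 10.48] turn -0.1
[225.78956282 201.94458639]
```

View pics/top4.png

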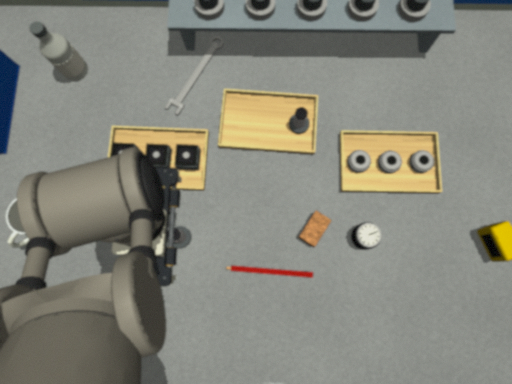

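View pics/side4.png

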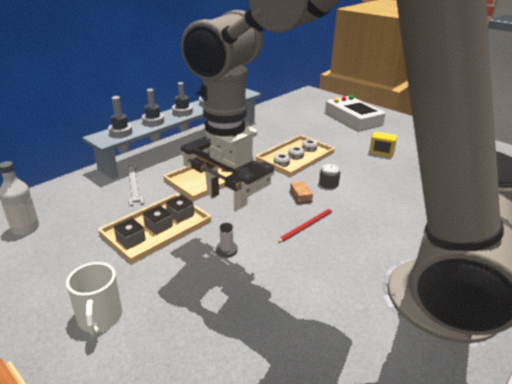

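Both nuts lie in their tray at (359,161) and (390,161). The pin at side px (227,240) is centred below the fingers, so I descend on its post.

```bash
python3 -m crank '[[[0.7,-0.1,-0.1,1.5,0],[0.7,-0.1,-0.1,3,0],[0.7,-0.1,-0.1,4.5,0],[0.7,-0.1,-0.1,6,0],[0.7,-0.1,-0.1,7.5,0],[0.7,-0.1,-0.1,9,0],[0.7,-0.1,-0.1,10,0],[0.7,-0.1,-0.1,10.2,0],[0.7,-0.1,-0.1,10.2,0],[0.7,-0.1,-0.1,10.2,0]]]' >/dev/null; python3 go.py 403.9 196.8 24 90; python3 -m crank '[[[0.2,0,0,0,0],[0.2,0,0,0,0],[0.2,0,0,0,0],[0.2,0,0,0,0],[0.2,0,0,0,0],[0.2,0,0,0,0],[0.2,0,0,0,0],[0.2,0,0,0,0],[0.2,0,0,0,0],[0.2,0,0,0,0]]]'; python3 go.py 669.6 8.2 150 86
```

```text
t 37.40 pos [404.4 196.5  25.3] yaw 89.9 F [-0.3 -0.1 -0.4] w 64.4 grip 0.0 q6 0.28
[403.9, 196.8, 24.0, 90.0] -> shift cm [ 0.03 -0.05  0.13] turn -0.1
time: 38.4
tool_pos: [404.4, 196.4, 24.8]
tcp_rot: [3.141, -0.0, 1.569]
contact_force: [2.7, 0.5, 1.0]
grip_width: 27.8
finger_force: 30.0
t 38.40 pos [404.4 196.4  24.8] yaw 89.9 F [2.7 0.5 1. ] w 27.8 grip 30.0 q6 0.28
[669.6, 8.2, 150.0, 86.0] -> shift cm [-18.77  26.56 -12.52] turn 3.9
```

```bash
python3 -m crank '[[[0.2,0,0,-0.5,0],[0.2,0,0,-2,0],[0.2,0,0,-5,0],[0.2,0,0,-8,0],[0.2,0,0,-11,0],[0.2,-1,1.5,-12.5,0],[0.2,-3,4.5,-12.5,0],[0.2,-5.3,7.5,-12.5,1],[0.2,-7.8,11,-12.5,2],[0.2,-10.3,14.5,-12.5,3]]]'>/dev/null; python3 -m crank '[[[0.2,-2,3,0,0],[0.2,-4.2,6,0,1],[0.2,-6.4,9,0,1],[0.2,-7.8,11.3,0,1],[0.2,-7.8,11.3,0,1],[0.2,-7.8,11.3,0,1],[0.2,-7.8,11.3,0,1],[0.2,-7.8,11.3,0,1],[0.2,-7.8,11.3,0,1],[0.2,-7.8,11.3,0,1]]]'>/dev/null; python3 go.py 669.6 8.2 30 86
```

```text
t 40.40 pos [657.1   9.6 150.1] yaw 85.9 F [-0.1 -0.2 -2.1] w 27.7 grip 30.0 q6 -0.03
[669.6, 8.2, 30.0, 86.0] -> shift cm [-0.05  1.25 12.01] turn -0.1
```

```bash
python3 -m crank '[[[0.2,0,1.2,0,0],[0.2,0,1.2,2,0],[0.2,0,1.2,4,0],[0.2,0,1.2,6,0],[0.2,0,1.2,8,0],[0.2,0,1.2,9.5,0],[0.2,0,1.2,10.5,0],[0.2,0,1.2,11.2,0],[0.2,0,1.2,11.5,0],[0.2,0,1.2,11.5,0]]]'>/dev/null; python3 -m crank '[[[0.2,0,0,0,0],[0.2,0,0,0,0],[0.2,0,0,0,0],[0.2,0,0,0.1,0],[0.2,0,0,0.2,0],[0.2,0,0,0.3,0],[0.2,0,0,0.35,0],[0.2,0,0,0.4,0],[0.2,0,0,0.4,0],[0.2,0,0,0.4,0]]]'; python3 go.py 669.6 8.2 28.8 86
```

```text
time: 42.4
tool_pos: [669.4, 8.2, 30.7]
tcp_rot: [3.142, 0.0, 1.499]
contact_force: [0.0, 0.3, -2.8]
grip_width: 27.7
finger_force: 30.0
t 42.40 pos [669.4   8.2  30.7] yaw 85.9 F [ 0.   0.3 -2.8] w 27.7 grip 30.0 q6 -0.03
[669.6, 8.2, 28.8, 86.0] -> shift cm [-0.    0.02  0.19] turn -0.1
```

```bash
python3 -m crank '[[[0.2,0,0,0.04,0],[0.2,0,0,0.08,0],[0.2,0,0,0.12,0],[0.2,0,0,0.15,0],[0.2,0,0,0.17,0],[0.2,0,0,0.19,0],[0.2,0,0,0.2,0],[0.2,0,0,0.2,0],[0.2,0,0,0.2,0],[0.2,0,0,0.2,0]]]'
```

```text
time: 43.4
tool_pos: [669.4, 8.2, 28.8]
tcp_rot: [3.141, 0.0, 1.499]
contact_force: [-0.9, -0.0, 0.0]
grip_width: 27.1
finger_force: 30.0
```

```bash
python3 -m crank '[[[0.2,0,0,0.02,0],[0.2,0,0,0.03,0],[0.2,0,0,0.03,0],[0.2,0,0,0.03,0],[0.2,0,0,0.03,0],[0.2,0,0,0.03,0],[0.2,0,0,0.03,0],[0.2,0,0,0.03,0],[0.2,0,0,0.03,0],[0.2,0,0,0.03,0]]]' | grep force; python3 -m crank '[[[0.6,0,0,0,0],[0.6,0,0,0,0],[0.6,0,0,0,0],[0.6,0,0,0,0],[0.6,0,0,0,0],[0.6,0,0,0,0],[0.6,0,0,-1,0],[0.6,0,0,-3,0],[0.6,0,0,-6,0],[0.6,0,0,-9,0]]]'; python3 -m crank '[[[0.6,0,0,-4,0],[0.6,0,-3,-8,0],[0.6,0,-7,-10,0],[0.6,0,-11,-10,0],[0.6,0,-15,-10,0],[0.6,0,-19,-10,0],[0.6,0,-22,-10,0],[0.6,0,-22,-10,0],[0.6,0,-22,-10,0],[0.6,0,-22,-10,0]]]'
python3 - <<'E'
from h import *
p,d=bot.capture("top");cv2.imwrite("pics/top5.png",p[:,:,::-1])
s,_=bot.capture("side");cv2.imwrite("pics/side5.png",s[:,:,::-1])
E
```

```text
contact_force: [-3.0, -0.4, 5.5]
finger_force: 30.0
time: 45.4
tool_pos: [669.2, 8.3, 119.9]
tcp_rot: [-3.141, 0.0, 1.499]
contact_force: [1.2, -0.1, -0.6]
grip_width: 55.2
finger_force: 0.0
time: 46.4
tool_pos: [451.2, 23.8, 219.0]
tcp_rot: [3.14, 0.0, 1.499]
contact_force: [0.6, -0.0, 0.8]
grip_width: 55.2
finger_force: 0.0
```

View pics/top5.png

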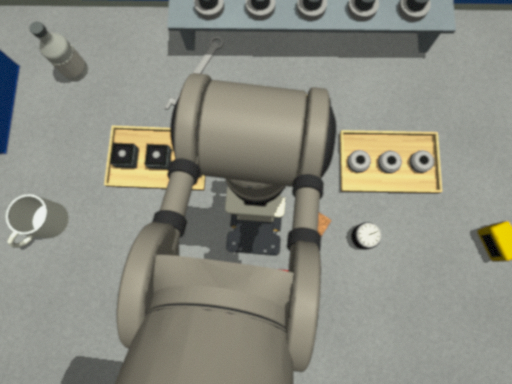

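View pics/side5.png

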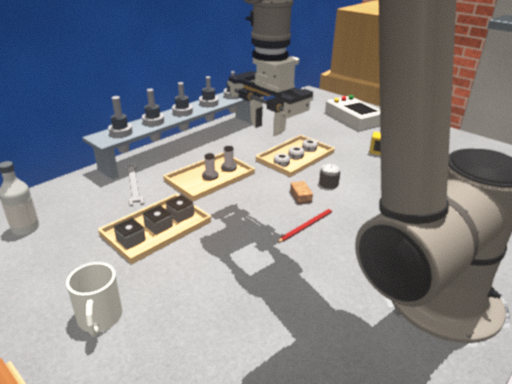

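The side view shows the pods at (129,232) and (158,218), the nuts at (282,158) and (297,152), and the pin upright at (210,167). Each is beside its sample, and the gauge and cork block haven't moved. The arm is clear, so I hand in.

```bash
python3 -c "
from plant import bot
print(bot.close_job())"
```

```text
the job is handed in; nothing more can be done
None
```

The job is handed in at about 46 s: both pods, both collet nuts and the stop pin stand upright in their matching trays, and the final pictures show the gauge and cork block where they started.

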